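# Fetch the trial masses from behind the jar and the bottle

## Robot

A 6-joint arm with a two-finger parallel gripper is mounted at the origin on a cart in front of the work surface, level with it; the furniture and walls round the work are solid. World frame = base frame: x ahead of the robot, y to its left, z up, the work surface at z = 0. Lengths are in m, angles in rad, forces in N, time in s.
With the tool pointing down it reaches from about 0.35 to 0.775 m from the base axis. Payload 7.3 kg.
Tool frame: the origin (TCP) lies on the centre line of the jaws, within the pads' length; the fingertips stand 17 mm ahead of it and the grasp point (between the pads) lies 2 mm behind it (robot.tip_extent is the distance from the TCP to the fingertips, in m); z points along the fingers, y is the line along which they close (so a half turn about z gives the same grasp; the last joint's range is limited). The gripper opens to 92 mm and grips with 3 to 60 N. Pads are 19 mm wide; open, the fingers measure 130 mm over their backs; the gripper's body (75 mm by 190 mm) begins 47 mm behind the grasp point.
Start: joints at [-1.265, 0.342, 1.524, -0, 1.275, -0.146], TCP at [0.229, -0.472, 0.244] pointing down, gripper open.
Joint ranges: [-2.53, 2.53], [-0.77, 2.02], [0.04, 2.7], [-1, 4.14], [0.28, 2.66], [-3.11, 3.11]. Speed limits (rad/s): [2.57, 2.57, 3.14, 3.14, 3.14, 3.14].

## Interface

Orientations are given as [roll, pitch, yaw] about the fixed x, y, z axes, in that order (R = Rz(yaw) Ry(pitch) Rx(roll)).
In Python, from cell import robot gives the robot as it stands.
- The arm moves only by the tool step_arm, never from a script. Its argument "motion" is a list of rows, each a list of 2 entries, a list of its own where there are three numbers: the shift along the tool's x, y, z in units of 60 mm (1.0 is 60 mm), then the turn about the tool's z in rad. In form: [[[x, y, z], spin], ...]. A call has 1 to 10 rows; each row is the pose to reach, as a shift and turn from the pose commanded when the call began, along the tool's axes at that moment; what a row does not reach only later rows make up. A row lasts 1/8 s, in which the tool goes at most 62.5 mm and 10.7 degrees, less where a joint would pass 70% of its speed; a pose out of reach is approached as far as the arm can. A call with a gripper value outside its range is refused whole. "hand" is the closure in counts, from 0 (fully open) to 255 (shut), set as the call begins (left out, the last holds). The fingers move at their own pace and stop on an object; "squeeze" is the grip in N (left out, the last holds). Time passes only in rows, so rows that repeat a pose let the fingers close. It gives the time, the measured TCP pose, the force, the opening and the grip force at its end, in the units of the state.
- robot.observe(): the state, without advancing time (a new reading comes with each control period).
- robot.read_camera(name): name is "scene" or "top" or "wrist"; returns a dict with "pixels" (400x640x3 uint8, red, green, blue), "intrinsics" (3x3 intrinsics, pixels), "xyz" and "rotation" of the camera in the world; the wrist camera has in their place "T_tool_cam" (4x4, takes a point from camera to tool coordinates, whose origin is the TCP and whose axes are the flange's). Camera axes: x right, y up, looking along -z (the intrinsics and any distortion apply to the point x, -y, -z); pixel columns grow to the right and rows downward; lengths in m; the calibration is good to about 2 mm. A picture is of the moment at which its call begins: read the wrist's pose just before it. There is no depth.
- robot.hand_in(): hands the job in; it is judged then, once.
The state is a dict: "time": time; "qpos": joint angles; "qvel": joint speeds; "joint_efforts": joint torques, N m; "tool_pos": TCP position; "tool_rot": TCP orientation; "contact_force": force on the tool from outside, world axes, zero at the start; "torque": the same for the moment, N m; "opening": finger opening in m; "grip_force": force on a finger pad.
Only numpy, scipy, OpenCV 4.12 (cv2) and the standard library are available. Lean on these libraries where they do the work, as an engineer would, in place of code of your own. Each camera call takes 0.05 s, during which the arm holds its last target. There are 200 camera calls.

## Task

The block with the brass trial masses stands at the back of the blue supply lane, behind the jar of screws and the oil bottle. Clear the jar and the bottle out onto the green mat first, then take the block and set it squarely on the yellow outline of the black pad, and only then put the jar and the bottle back in the lane, each where it stood at the start. Keep the jar and the bottle upright, set everything down rather than dropping it, and leave the tape roll, the screwdriver and the putty dish alone.

Things in the scene. Friction and masses are not known exactly. Their poses are not given: they have to be found in the camera images.
- lane: blue sheet-metal trough, fixed: floor 4 mm thick, 70 mm wide inside; side and back walls 26 mm above the table. Origin on the table at mid width; x runs along the lane to its closed back (floor from x = -85 mm, open, to the back wall at +108 mm). At the start the block stands at x = 58 mm, its long side across; jar and bottle at x = 10 and -52 mm, which is where varies; all near y = 0
- screw_jar: round jar of fully clear plastic (hardly visible but for its grey cap and the small screws on its floor), loose, 49 mm in diameter, 58 mm high (the cap, 50 mm in diameter, is the part from 45 to 58 mm), 70 g. Origin at the centre of its underside, z up its axis
- oil_bottle: round yellow oil bottle with a red spout, loose, closed, 38 mm in diameter, 104 mm high; the straight body reaches up to about 60 mm, the narrower red spout stands above it. Origin at the centre of its underside, z up its axis
- trial_block: pale (bare aluminium) block carrying three brass pins (trial masses) in a row, loose, 110 g: block 32 mm along x, 56 mm along y, 16 mm high; the pins, 9 mm in diameter, stand at y = -18, 0 and +18 mm, up to 27 mm high. Origin at the centre of its underside
- parking_mat: green flat mat, 140 mm along its x, 180 mm along its y, 3 mm thick, fixed, with a thin white border line: the side area where jar and bottle wait side by side. Origin at its centre on the table top, so its upper face is at z = 3 mm
- pad: black flat rubber pad, 80 mm along its x, 100 mm along its y, 3 mm thick, fixed, with a yellow rectangular outline (40 x 64 mm, long side along its y) round its centre: the place for the block, with the long side of the block along the long side of the outline, either way round. Origin at its centre on the table top; upper face at z = 3 mm
- tape_roll: roll of beige adhesive tape lying flat, 100 mm in diameter, 18 mm high, a bystander. Origin at the centre of its underside
- screwdriver: screwdriver with red handle lying along its y axis, 158 mm long, 21 mm high, a bystander. Origin at the centre of its underside
- putty_dish: small white dish of yellow putty, 33 mm in diameter, 12 mm high, a bystander. Origin at the centre of its underside
- sensor_stand_2: tall black sensor stand, fixed, an obstacle that stands behind the right end of the work: a post on a block foot with a sensor head, 105 mm along its x, 186 mm along its y, 320 mm high. Swing the arm round in front of it. Origin on the table top, under the middle of its whole outline (the foot lies to one side of it)

How it is judged:
By the outcome, as a careful person would: the job done as asked, in the order asked, and still so for the second after the job is handed in, with the robot touching nothing.
It also fails if it takes over 144 s, if anything falls off the work surface, if the arm or the gripper's body presses on something with over 40 N, if the wrist force passes 120 N, or if a joint passes its speed limit or range.

## Working session

There is one attempt and no reset: what is moved stays moved. The work goes in short steps, Python scripts to look and compute and a tool call to move; the robot and the scene stay as the last step left them, time stands still between calls to the robot, and variables do not carry over. Pictures are saved under pics/ and viewed, at most 14 in all, crops included, and the job is handed in when it is done.

Besides the shell and the picture viewer there is one more tool, called after "Request:" as name(argument=value, ...), one argument or row to a line, values as JSON. step_arm: Moves the arm, as the interface text tells. Its arguments: {"type":"object","properties":{"motion":{"type":"array"},"hand":{"type":"number"},"squeeze":{"type":"number"}},"required":["motion"]}

```bash
ls; mkdir -p pics
python3 - <<'E'
from cell import robot
import cv2,numpy as np
s=robot.observe();print(s)
for n in("scene","top"):
    c=robot.read_camera(n);cv2.imwrite(f"pics/{n}0.png",c["pixels"][:,:,::-1]);print(n,c["intrinsics"],c["xyz"],c["rotation"],[k for k in c])
c=robot.read_camera("wrist");print(c["T_tool_cam"],c["intrinsics"])
E
```

```text
pics
{'time': 0.0, 'qpos': array([-1.26500253e+00,  3.42690099e-01,  1.52502401e+00, -2.09027701e-05,
        1.27539334e+00, -1.45990354e-01]), 'qvel': array([-0.00065647,  0.00145416, -0.00066586,  0.00040476,  0.00012624,
       -0.00096177]), 'joint_efforts': array([ 4.24100808e-04, -4.31242847e+01, -2.44217992e+01,  7.18708523e-02,
        5.59060683e-02, -1.13161075e-04]), 'tool_pos': array([ 0.22910202, -0.47194651,  0.24305943]), 'tool_rot': array([-3.14009106e+00, -2.00585635e-04,  4.51790097e-01]), 'contact_force': array([-0.39376527, -0.13529418, -0.66999061]), 'torque': array([ 0.0127125 ,  0.01664177, -0.07072034]), 'grip_force': 0.0, 'opening': 0.09168054674174024}
scene [[481.51162974   0.         320.18126655]
 [  0.         481.51162974 206.95583825]
 [  0.           0.           1.        ]] [1.4323837  0.23115151 0.8193942 ] [0.83534307 0.00797947 1.77420201] ['pixels', 'intrinsics', 'xyz', 'rotation']
top [[387.36811056   0.         310.72267846]
 [  0.         387.36811056 202.47170107]
 [  0.           0.           1.        ]] [0.51084684 0.06455369 0.93415994] [ 0.08158545 -0.02075352 -1.54382765] ['pixels', 'intrinsics', 'xyz', 'rotation']
[[-1.14363849e-03  9.63441203e-01  2.67917414e-01  7.28200670e-02]
 [ 9.99998870e-01  1.36327130e-03 -6.33757009e-04 -8.23256336e-04]
 [-9.75831735e-04  2.67916386e-01 -9.63441673e-01 -1.41406304e-01]
 [ 0.00000000e+00  0.00000000e+00  0.00000000e+00  1.00000000e+00]] [[301.27427969   0.         320.20323544]
 [  0.         301.27427969 199.58321737]
 [  0.           0.           1.        ]]
```

View pics/top0.png

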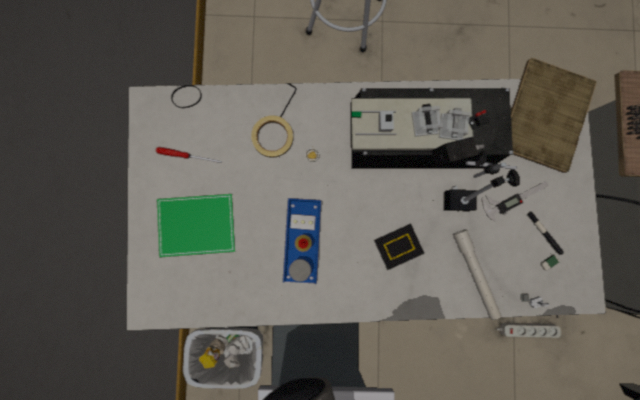

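View pics/scene0.png

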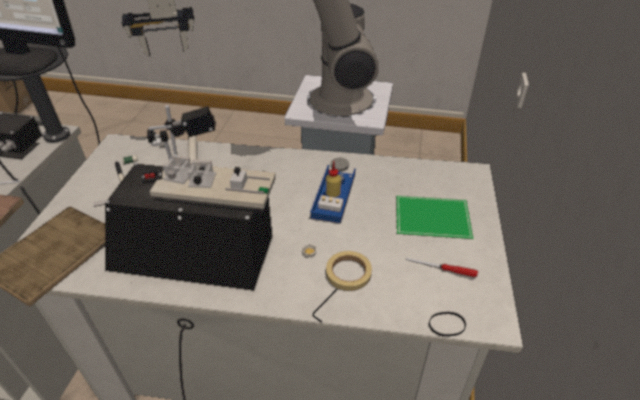

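The top view shows the lane centred near (303,240) with its open end toward the robot. The jar cap is at (300,270), the bottle at (303,243) and the block at (304,222). The mat is at (196,226) and the pad at (400,246). The scene view confirms the jar in front, then the bottle, then the block.

```bash
cat > h.py <<'E'
import cv2,numpy as np
from scipy.spatial.transform import Rotation as Ro
from cell import robot
def cam(n,save=None):
    s=robot.observe();c=robot.read_camera(n);K=c["intrinsics"]
    if n=="wrist":
        T=np.eye(4);T[:3,:3]=Ro.from_euler("xyz",s["tool_rot"]).as_matrix();T[:3,3]=s["tool_pos"];T=T@c["T_tool_cam"];R,p=T[:3,:3],T[:3,3]
    else: R,p=Ro.from_euler("xyz",c["rotation"]).as_matrix(),np.array(c["xyz"])
    im=np.ascontiguousarray(c["pixels"][:,:,::-1])
    if save: cv2.imwrite(save,im)
    return im,K,R,p
def ray(cm,uv,z):
    _,K,R,p=cm;uv=np.atleast_2d(uv).astype(float)
    d=np.c_[(uv[:,0]-K[0,2])/K[0,0],-(uv[:,1]-K[1,2])/K[1,1],-np.ones(len(uv))]@R.T
    return p[:2]+d[:,:2]*((z-p[2])/d[:,2])[:,None]
def pix(cm,P):
    _,K,R,p=cm;q=(np.atleast_2d(P)-p)@R
    return np.c_[K[0,0]*q[:,0]/-q[:,2]+K[0,2],K[1,1]*q[:,1]/q[:,2]+K[1,2]]
def mask(im,lo,hi,box=None):
    m=cv2.inRange(cv2.cvtColor(im,cv2.COLOR_BGR2HSV),np.array(lo),np.array(hi))
    if box: k=np.zeros_like(m);x0,y0,x1,y1=box;k[y0:y1,x0:x1]=255;m&=k
    return m
def rect(cm,m,z):
    "min-area rectangle of mask, on plane z: centre, sides, yaw of long side"
    v,u=np.nonzero(m);P=ray(cm,np.c_[u,v],z);r=cv2.minAreaRect((P*1000).astype(np.float32))
    b=cv2.boxPoints(r);e=[b[1]-b[0],b[2]-b[1]];L=max(e,key=np.linalg.norm)
    return np.r_[r[0]].round(1),np.r_[r[1]].round(1),round(float(np.arctan2(L[1],L[0])),3),P.mean(0).round(4)
def togo(target,yaw=None):
    "shift (units of 60 mm) and turn in tool axes from present pose"
    s=robot.observe();R=Ro.from_euler("xyz",s["tool_rot"]).as_matrix()
    return (R.T@(np.array(target)-s["tool_pos"])/.06).round(3), None if yaw is None else round(((s["tool_rot"][2]-yaw)+np.pi/2)%np.pi-np.pi/2,3)
E
python3 - <<'E'
from h import *
c=cam("top");im=c[0]
print("mat",rect(c,mask(im,(50,120,60),(75,255,255),(140,180,250,270)),.003))
print("lane",rect(c,mask(im,(100,130,50),(125,255,255),(270,190,340,290)),.0))
print("yellow",rect(c,mask(im,(18,100,80),(35,255,255),(370,220,430,275)),.003))
print("bottle red",rect(c,mask(im,(0,120,80),(8,255,255),(285,225,322,260)),.09))
m=mask(im,(0,0,90),(180,45,255),(288,210,318,232));print("block",rect(c,m,.016))
m=mask(im,(0,0,60),(180,60,200),(286,256,314,283));print("cap",rect(c,m,.058))
print("dish",ray(c,(313,155),.01),"tape",ray(c,(272,136),.01))
cv2.imwrite("pics/crop0.png",cv2.resize(im[190:290,260:440],None,fx=4,fy=4,interpolation=cv2.INTER_CUBIC))
E
```

```text
mat (array([526. , 320.6]), array([135.4, 174.9]), -1.471, array([0.5262, 0.3211]))
lane (array([496.9,  66. ]), array([ 77.5, 195.9]), -0.03, array([0.5056, 0.0655]))
yellow (array([ 487.9, -167.3]), array([42.3, 65.9]), -1.126, array([ 0.4873, -0.1661]))
bottle red (array([491.8,  63.3]), array([17.3, 17.4]), -1.544, array([0.4915, 0.0635]))
block (array([540.8,  66.5]), array([58.5, 33.2]), 1.508, array([0.5406, 0.0661]))
cap (array([429.7,  70.3]), array([50.9, 58. ]), -1.546, array([0.4295, 0.0698]))
dish [[0.70224011 0.04501579]] tape [[0.74577995 0.14558788]]
```

View pics/crop0.png

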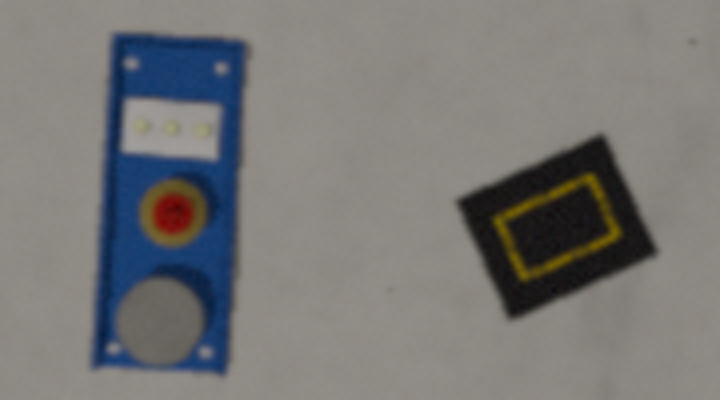

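The crop shows the block with its long side across the lane, the bottle spout at crop (173,213), the jar cap at (160,320) and the pad outline turned by about 25°. I'll move over the jar to take a closer wrist view.

Request:
step_arm(
  motion=[
    [[0.6,-0.55,0],0.04],
    [[1.4,-1.3,0],0.1],
    [[2.2,-2.1,0.05],0.16],
    [[3.0,-2.9,0.1],0.22],
    [[3.8,-3.7,0.2],0.28],
    [[4.6,-4.45,0.3],0.34],
    [[5.4,-5.2,0.45],0.4],
    [[6.2,-5.95,0.6],0.44],
    [[6.96,-6.66,0.72],0.48],
    [[6.96,-6.66,0.72],0.48],
  ],
  hand=0,
  squeeze=15,
)

```text
time: 1.45
tool_pos: [0.4307, 0.0723, 0.2001]
tool_rot: [-3.141, 0.0, -0.026]
contact_force: [-0.0, -0.3, -0.1]
opening: 0.0921
grip_force: 0.0
```

Run:
```python
from h import *
c=cam("wrist","pics/w1.png");print(robot.observe()["tool_pos"],robot.observe()["tool_rot"])
print(pix(c,[[.43,.07,.062],[.49,.064,.1],[.541,.066,.02],[.486,.066,.026]]))
```

```text
[0.43146969 0.07396104 0.19979197] [-3.13980155e+00 -3.46024127e-05 -2.54630993e-02]
[[323.57842027 194.95671292]
 [329.94639608 132.97058799]
 [324.4492524   76.17398456]
 [325.77683337 133.0571359 ]]
```

View pics/w1.png

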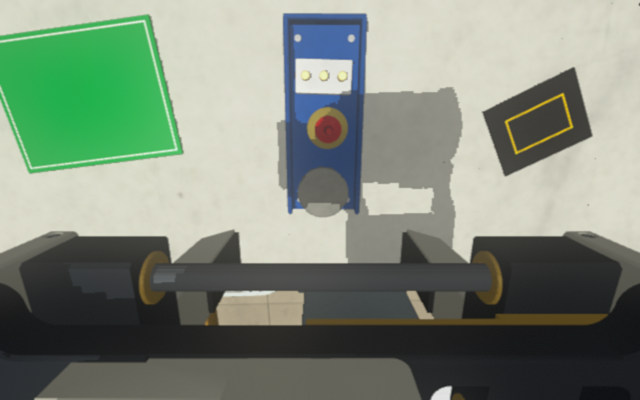

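The wrist view shows the jar cap at about (323,191), the bottle spout at (328,128), the block at (324,76), the lane rim, the pad at (538,122) and the mat at upper left.

Run:
```python
from h import *
im=cv2.imread("pics/w1.png");c=cam("wrist");c=(im,)+c[1:]
m=mask(im,(100,120,30),(125,255,255),(270,5,380,220));print("lane z26",rect(c,m,.026))
v,u=np.nonzero(m)
# wall lines: outer top edges (rim z=26mm)
L=[];Rr=[]
for r in range(25,200,3):
    k=u[v==r]
    if len(k)>3:L.append((k.min(),r));Rr.append((k.max(),r))
A,B=ray(c,L,.026),ray(c,Rr,.026)
for P in(A,B):
    f=np.polyfit(P[:,0],P[:,1],1,w=None);res=P[:,1]-np.polyval(f,P[:,0]);g=abs(res)<.003;f=np.polyfit(P[g,0],P[g,1],1);print("edge slope",f[0].round(4),"y@.486",np.polyval(f,.486).round(4),"n",g.sum())
print("block",rect(c,mask(im,(0,0,150),(180,40,255),(292,55,356,97)),.016))
print("red",rect(c,mask(im,(0,150,80),(8,255,255),(300,100,355,150)),.095))
print("bot",rect(c,mask(im,(15,100,80),(35,255,255),(300,100,355,150))|mask(im,(0,150,80),(8,255,255),(300,100,355,150)),.064))
m=mask(im,(0,0,60),(180,60,200),(297,165,349,216))
g=cv2.cvtColor(im,cv2.COLOR_BGR2HSV)
print(g[191,290:360:3].tolist())
print(g[160:222:3,323].tolist())
print("yellow",rect(c,mask(im,(20,140,100),(35,255,255),(490,80,590,165)),.003))
```

```text
lane z26 (array([498. ,  69.8]), array([ 76.4, 192.4]), -0.033, array([0.5303, 0.0649]))
edge slope -0.0579 y@.486 0.1098 n 6
edge slope -0.0364 y@.486 0.0331 n 41
block (array([542.2,  69.2]), array([57.3, 31.9]), 1.544, array([0.5424, 0.07  ]))
red (array([499.6,  74.2]), array([2.8, 8.4]), -0.685, array([0.4994, 0.0743]))
bot (array([493.6,  67.3]), array([34.1, 34. ]), 1.085, array([0.4952, 0.0685]))
[[110, 85, 102], [110, 82, 99], [110, 116, 128], [30, 20, 104], [30, 19, 105], [30, 18, 102], [30, 20, 102], [30, 18, 102], [30, 18, 102], [34, 18, 102], [30, 15, 101], [30, 18, 100], [26, 18, 99], [30, 18, 98], [30, 18, 98], [30, 15, 100], [30, 18, 102], [30, 20, 101], [26, 20, 101], [60, 5, 93], [110, 119, 105], [110, 107, 95], [110, 105, 95], [108, 66, 101]]
[[109, 131, 105], [110, 128, 106], [110, 93, 96], [26, 18, 99], [30, 15, 100], [30, 15, 99], [30, 18, 101], [30, 18, 102], [30, 15, 99], [30, 16, 97], [30, 18, 100], [34, 21, 99], [30, 18, 99], [26, 20, 100], [27, 20, 113], [28, 22, 154], [28, 23, 153], [28, 23, 152], [28, 22, 151], [30, 19, 190], [28, 19, 219]]
yellow (array([ 489.1, -164.1]), array([41.5, 65.2]), -1.127, array([ 0.4898, -0.1646]))
```

Run:
```python
from h import *
c=cam("wrist");im=c[0];s=robot.observe();print(s["tool_pos"],s["tool_rot"])
m=mask(im,(0,0,60),(180,60,180),(297,164,351,201))
m=cv2.morphologyEx(m,cv2.MORPH_OPEN,np.ones((5,5)))
k=max(cv2.findContours(m,0,1)[0],key=cv2.contourArea)[:,0]
k=k[(k[:,1]<197)];P=ray(c,k,.062);A=np.c_[2*P,np.ones(len(P))];x=np.linalg.lstsq(A,(P**2).sum(1),rcond=None)[0]
print("cap",x[:2],"r",np.sqrt(x[2]+x[0]**2+x[1]**2),k.min(0),k.max(0))
print("block",rect(c,mask(im,(0,0,150),(180,40,255),(292,55,356,97)),.020))
print("lane",rect(c,mask(im,(100,120,30),(125,255,255),(270,5,380,220)),.026))
m=mask(im,(15,100,60),(35,255,255),(300,100,355,150))|mask(im,(0,120,40),(10,255,255),(300,100,355,150))|mask(im,(170,120,40),(180,255,255),(300,100,355,150));print("bot",rect(c,m,.064))
print("red",rect(c,mask(im,(0,150,60),(8,255,255),(300,100,355,150)) | mask(im,(172,150,60),(180,255,255),(300,100,355,150)),.08))
print("yellow",rect(c,mask(im,(20,140,100),(35,255,255),(490,80,590,165)),.003))
print("mat",rect(c,mask(im,(50,120,60),(75,255,255),(0,0,250,190)),.003))
```

```text
[0.43034917 0.07057462 0.20008392] [ 3.14138132e+00  9.58350920e-04 -2.50202786e-02]
cap [0.43356584 0.07090693] r 0.02352586722041986 [298 167] [347 196]
block (array([540.8,  67.2]), array([56.1, 32.4]), 1.523, array([0.5412, 0.068 ]))
lane (array([497.4,  67.7]), array([ 76.4, 192.8]), -0.032, array([0.5293, 0.0629]))
bot (array([492.7,  65.5]), array([34.3, 33.7]), 1.101, array([0.493 , 0.0655]))
red (array([498.7,  71.3]), array([ 4.1, 10.5]), -0.828, array([0.4988, 0.0717]))
yellow (array([ 488.2, -166.6]), array([41.5, 65.2]), -1.127, array([ 0.4888, -0.1671]))
mat (array([527.4, 321.8]), array([138.1, 178.3]), -1.474, array([0.5305, 0.3195]))
```

Request:
step_arm(
  motion=[
    [[0.05,0,0.5],0.007],
    [[0.05,0,1.0],0.007],
    [[0.05,0,1.5],0.007],
    [[0.05,0,1.9],0.007],
    [[0.05,0,2.2],0.007],
    [[0.05,0,2.4],0.007],
    [[0.05,0,2.45],0.007],
    [[0.05,0,2.45],0.007],
  ],
)

```text
time: 2.6
tool_pos: [0.4337, 0.0691, 0.0538]
tool_rot: [3.141, -0.001, -0.036]
contact_force: [0.5, 0.9, -0.5]
opening: 0.0921
grip_force: 0.0
```

Request:
step_arm(
  motion=[
    [[0,0,0],0],
    [[0,0,0],0],
    [[0,0,0],0],
    [[0,0,0],0],
    [[0,0,0],0],
    [[0,0,0],0],
    [[0,0,0],0],
    [[0,0,0],0],
  ],
  hand=255,
  squeeze=12,
)

```text
time: 3.6
tool_pos: [0.4335, 0.0694, 0.0535]
tool_rot: [3.142, -0.0, -0.035]
contact_force: [-1.4, 1.1, 1.9]
opening: 0.0481
grip_force: 12.0
```

Request:
step_arm(
  motion=[
    [[0,0,-0.15],0],
    [[0,0,-0.4],0],
    [[0,0,-0.7],0],
    [[0,0,-1.0],0],
    [[0,-0.2,-1.25],0],
    [[0,-0.6,-1.4],0],
    [[0,-1.1,-1.4],0],
    [[0.1,-1.6,-1.4],0],
    [[0.2,-2.1,-1.4],0],
    [[0.3,-2.5,-1.4],0],
  ],
)

```text
time: 4.85
tool_pos: [0.4568, 0.2198, 0.1379]
tool_rot: [3.142, -0.0, -0.035]
contact_force: [-0.0, 0.5, -0.9]
opening: 0.0481
grip_force: 12.0
```

Request:
step_arm(
  motion=[
    [[0.1,-0.4,0],0],
    [[0.25,-0.8,0],0],
    [[0.35,-1.2,0],0],
    [[0.45,-1.5,0.05],0],
    [[0.49,-1.65,0.2],0],
    [[0.49,-1.7,0.45],0],
    [[0.49,-1.7,0.75],0],
    [[0.49,-1.7,1.0],0],
    [[0.49,-1.7,1.2],0],
    [[0.49,-1.7,1.3],0],
  ],
)

```text
time: 6.1
tool_pos: [0.4895, 0.3192, 0.0586]
tool_rot: [3.141, 0.001, -0.035]
contact_force: [0.2, -0.4, 0.2]
opening: 0.048
grip_force: 12.0
```

Request:
step_arm(
  motion=[
    [[0,0,0],0],
    [[0,0,0.04],0],
    [[0,0,0.07],0],
    [[0,0,0.1],0],
    [[0,0,0.1],0],
    [[0,0,0.1],0],
  ],
)

```text
time: 6.85
tool_pos: [0.4897, 0.3196, 0.0535]
tool_rot: [3.142, -0.0, -0.035]
contact_force: [0.3, 0.8, -0.7]
opening: 0.048
grip_force: 12.0
```

Request:
step_arm(
  motion=[
    [[0,0,0.01],0],
    [[0,0,0.02],0],
    [[0,0,0.02],0],
    [[0,0,0.02],0],
  ],
)

```text
time: 7.35
tool_pos: [0.4898, 0.3196, 0.0525]
tool_rot: [-3.141, -0.0, -0.035]
contact_force: [-0.0, 0.2, 2.6]
opening: 0.048
grip_force: 12.0
```

Request:
step_arm(
  motion=[
    [[0,0,0],0],
    [[0,0,0],0],
    [[0,0,0],0],
    [[0,0,0],0],
    [[0,0,0],0],
    [[0,0,0],0],
  ],
  hand=0,
)

```text
time: 8.1
tool_pos: [0.4897, 0.3196, 0.0523]
tool_rot: [3.142, -0.0, -0.035]
contact_force: [-0.9, 0.6, 0.2]
opening: 0.0912
grip_force: 0.0
```

Request:
step_arm(
  motion=[
    [[0,0,-0.15],0],
    [[0,0,-0.5],0],
    [[0,0,-1.0],0],
    [[0,0.3,-1.6],0],
    [[0,1.0,-2.2],0],
    [[0,1.8,-2.4],0],
    [[0,2.6,-2.4],0],
    [[0,3.4,-2.4],0],
    [[0,4.18,-2.4],0],
    [[0,4.18,-2.4],0],
  ],
)

```text
time: 9.35
tool_pos: [0.481, 0.0664, 0.1971]
tool_rot: [3.141, -0.001, -0.039]
contact_force: [0.9, 0.0, 0.3]
opening: 0.0914
grip_force: 0.0
```

Run:
```python
from h import *
c=cam("wrist","pics/w2.png");im=c[0];s=robot.observe();print(s["tool_pos"],s["tool_rot"])
u,v=pix(c,[[.494,.0665,.075]])[0].astype(int);b=(u-45,max(v-45,0),u+45,v+45);print(u,v)
m=mask(im,(15,100,60),(35,255,255),b)|mask(im,(0,120,40),(10,255,255),b)|mask(im,(170,120,40),(180,255,255),b)
print("bot",rect(c,m,.062))
```

```text
[0.48103126 0.06788906 0.19698521] [-3.14143423e+00 -9.49350256e-04 -3.82384848e-02]
320 184
bot (array([495.9,  65.6]), array([37.2, 34.5]), 0.439, array([0.4962, 0.0649]))
```

View pics/w2.png

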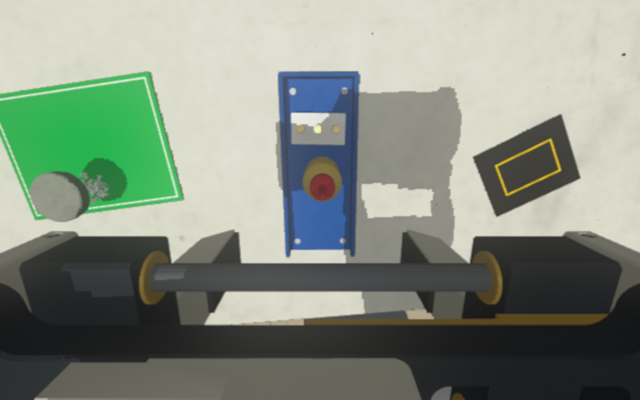

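The jar stands on the mat, with its base near (95,187). The bottle is at (322,183), still in the lane. Next I'll grasp the bottle.

Request:
step_arm(
  motion=[
    [[0.1,0.01,0.1],0],
    [[0.24,0.02,0.4],0],
    [[0.24,0.02,0.9],0],
    [[0.24,0.02,1.4],0],
    [[0.24,0.02,1.8],0],
    [[0.24,0.02,2.05],0],
    [[0.24,0.02,2.2],0],
    [[0.24,0.02,2.22],0],
    [[0.24,0.02,2.22],0],
  ],
)

```text
time: 10.52
tool_pos: [0.4957, 0.0673, 0.0636]
tool_rot: [3.142, -0.001, -0.035]
contact_force: [0.0, 0.3, -0.7]
opening: 0.0921
grip_force: 0.0
```

Request:
step_arm(
  motion=[
    [[0,0,0],0],
    [[0,0,0],0],
    [[0,0,0],0],
    [[0,0,0],0],
    [[0,0,0],0],
    [[0,0,0],0],
    [[0,0,0],0],
    [[0,0,0],0],
  ],
  hand=255,
  squeeze=15,
)

```text
time: 11.52
tool_pos: [0.4952, 0.0672, 0.0631]
tool_rot: [3.141, 0.0, -0.035]
contact_force: [-1.3, 1.2, 0.1]
opening: 0.0375
grip_force: 15.0
```

Request:
step_arm(
  motion=[
    [[0,0,-0.15],0],
    [[0,0,-0.4],0],
    [[0,0,-0.7],0],
    [[0,0,-1.0],0],
    [[0.1,-0.3,-1.3],0],
    [[0.3,-0.7,-1.4],0],
    [[0.5,-1.2,-1.4],0],
    [[0.7,-1.7,-1.4],0],
    [[0.9,-2.2,-1.4],0],
    [[1.01,-2.7,-1.4],0],
  ],
)

```text
time: 12.78
tool_pos: [0.5621, 0.228, 0.1483]
tool_rot: [-3.141, -0.001, -0.035]
contact_force: [0.2, 0.3, -0.9]
opening: 0.0378
grip_force: 15.0
```

Request:
step_arm(
  motion=[
    [[0,-0.5,0],0],
    [[0,-0.9,0],0],
    [[0,-1.25,0],0],
    [[0,-1.45,0.05],0],
    [[0,-1.56,0.2],0],
    [[0,-1.56,0.5],0],
    [[0,-1.56,0.8],0],
    [[0,-1.56,1.1],0],
    [[0,-1.56,1.25],0],
    [[0,-1.56,1.33],0],
  ],
)

```text
time: 14.02
tool_pos: [0.5648, 0.3203, 0.0665]
tool_rot: [3.141, 0.001, -0.035]
contact_force: [0.0, -1.1, -0.6]
opening: 0.0376
grip_force: 15.0
```

Request:
step_arm(
  motion=[
    [[0,0,0.02],0],
    [[0,0,0.05],0],
    [[0,0,0.07],0],
    [[0,0,0.09],0],
    [[0,0,0.09],0],
    [[0,0,0.09],0],
  ],
)

```text
time: 14.78
tool_pos: [0.5649, 0.3206, 0.0621]
tool_rot: [-3.141, -0.0, -0.035]
contact_force: [-0.2, -0.1, 0.8]
opening: 0.0376
grip_force: 15.0
```

Request:
step_arm(
  motion=[
    [[0,0,0],0],
    [[0,0,0],0],
    [[0,0,0],0],
    [[0,0,0],0],
    [[0,0,0],0],
    [[0,0,-0.1],0],
    [[0,0,-0.4],0],
    [[0,0,-0.9],0],
    [[0,0,-1.5],0],
    [[0,0,-2.1],0],
  ],
  hand=0,
)

```text
time: 16.02
tool_pos: [0.5649, 0.3206, 0.1907]
tool_rot: [-3.141, -0.002, -0.035]
contact_force: [-0.2, 0.5, -0.6]
opening: 0.0919
grip_force: 0.0
```

Request:
step_arm(
  motion=[
    [[0,0.5,-0.2],-0.15],
    [[0,1.1,-0.2],-0.32],
    [[0,1.8,-0.2],-0.5],
    [[-0.1,2.5,-0.2],-0.68],
    [[-0.2,3.2,-0.2],-0.86],
    [[-0.24,3.8,-0.2],-1.04],
    [[-0.24,4.24,-0.2],-1.22],
    [[-0.24,4.24,-0.2],-1.4],
    [[-0.24,4.24,-0.2],-1.57],
    [[-0.24,4.24,-0.2],-1.57],
  ],
)

```text
time: 17.27
tool_pos: [0.5417, 0.0667, 0.2013]
tool_rot: [3.14, 0.0, 1.533]
contact_force: [0.1, 0.2, 0.0]
opening: 0.0924
grip_force: 0.0
```

Request:
step_arm(
  motion=[
    [[0,0,0],0],
    [[0,0,0],0],
    [[0,0,0],0],
  ],
  hand=85,
)

```text
time: 17.65
tool_pos: [0.5414, 0.0669, 0.2]
tool_rot: [3.142, 0.0, 1.534]
contact_force: [-0.2, 0.2, 0.5]
opening: 0.0664
grip_force: 0.0
```

Run:
```python
from h import *
c=cam("wrist","pics/w3.png");im=c[0];s=robot.observe();print(s["tool_pos"],s["tool_rot"],s["opening"])
print(pix(c,[[.542,.067,.02],[.488,-.167,.003]]))
```

```text
[0.54142907 0.06687887 0.19992425] [-3.14157419e+00  9.39197175e-05  1.53418979e+00] 0.06376218211869832
[[320.3789392  184.8868321 ]
 [287.1158775  351.75144091]]
```

View pics/w3.png

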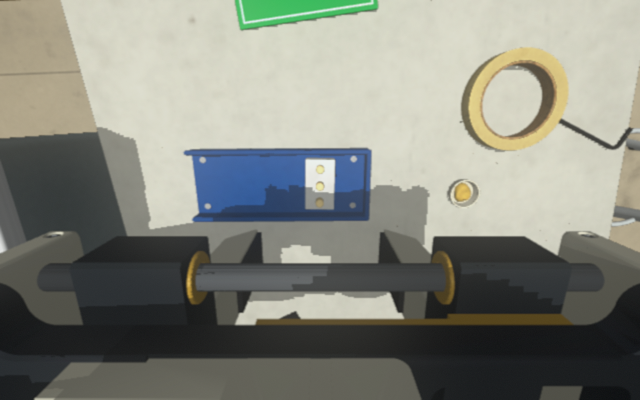

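The middle pin is at (320,186), in line with the jaws. The lane ahead of the block is clear. I'll narrow the opening and descend.

Request:
step_arm(
  motion=[
    [[0,0,0.4],0],
    [[0,0,0.9],0],
    [[0,0,1.4],0],
    [[0,0,1.9],0],
    [[0,0,2.3],0],
    [[0,0,2.6],0],
    [[0,0,2.8],0],
    [[0,0,2.9],0],
    [[0,0,2.93],0],
    [[0,0,2.93],0],
  ],
  hand=117,
)

```text
time: 18.95
tool_pos: [0.5418, 0.0668, 0.0246]
tool_rot: [3.141, 0.0, 1.535]
contact_force: [1.1, -0.4, -0.6]
opening: 0.0494
grip_force: 0.0
```

Request:
step_arm(
  motion=[
    [[0,0,0],0],
    [[0,0,0],0],
    [[0,0,0],0],
    [[0,0,0],0],
    [[0,0,0],0],
    [[0,0,0],0],
  ],
  hand=255,
  squeeze=20,
)

```text
time: 19.7
tool_pos: [0.5416, 0.0668, 0.0244]
tool_rot: [3.141, 0.0, 1.535]
contact_force: [-0.8, -0.4, 5.3]
opening: 0.0318
grip_force: 20.0
```

Request:
step_arm(
  motion=[
    [[0,0,-0.15],0],
    [[0,0,-0.4],0],
    [[0,0,-0.75],0],
    [[0,0,-1.05],0],
    [[-0.3,-0.05,-1.2],0],
    [[-0.7,-0.13,-1.2],-0.06],
    [[-1.2,-0.23,-1.2],-0.14],
    [[-1.7,-0.33,-1.2],-0.22],
    [[-2.2,-0.42,-1.2],-0.3],
    [[-2.7,-0.51,-1.2],-0.38],
  ],
)

```text
time: 20.95
tool_pos: [0.5041, -0.0959, 0.0962]
tool_rot: [-3.141, 0.0, 1.917]
contact_force: [-0.6, -0.8, -0.9]
opening: 0.0318
grip_force: 20.0
```

Run:
```python
from h import *
s=robot.observe();print(s["tool_pos"],s["tool_rot"]);print(togo([.4885,-.1668,.096],2.0146))
```

```text
[ 0.50409532 -0.09591644  0.09622738] [-3.14116984e+00  6.68067928e-05  1.91690519e+00]
(array([-1.023, -0.645,  0.004]), np.float64(-0.098))
```

Request:
step_arm(
  motion=[
    [[-0.3,-0.2,0],-0.04],
    [[-0.6,-0.4,0],-0.08],
    [[-0.85,-0.55,0],-0.098],
    [[-1.02,-0.645,0],-0.098],
    [[-1.02,-0.645,0],-0.098],
    [[-1.02,-0.645,0],-0.098],
  ],
)

```text
time: 21.7
tool_pos: [0.4891, -0.1644, 0.0961]
tool_rot: [-3.142, -0.0, 2.013]
contact_force: [-0.5, -0.8, -1.0]
opening: 0.032
grip_force: 20.0
```

Run:
```python
from h import *
c=cam("wrist","pics/w4.png");im=c[0];s=robot.observe();print(s["tool_pos"],s["tool_rot"])
print(pix(c,[[.4885,-.1668,.003],[*s["tool_pos"][:2],.102]]))
cv2.imwrite("pics/w4c.png",cv2.resize(im[80:320,180:460],None,fx=2.5,fy=2.5))
```

```text
[ 0.48918349 -0.16416952  0.09611508] [-3.14148370e+00 -2.23259303e-04  2.01314802e+00]
[[317.45636316 210.6848899 ]
 [319.23783787 267.16632251]]
```

View pics/w4c.png

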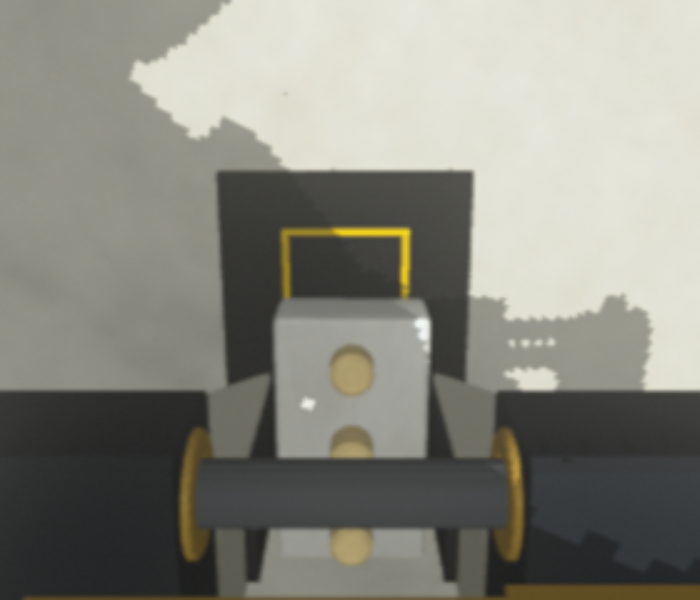

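Held block: the upper front edge is at crop row 317 and the lower at row 299. The outline's far edge is at row 230, with its sides at columns 283 and 410.

Run:
```python
from h import *
c=cam("wrist");s=robot.observe();R=Ro.from_euler("xyz",s["tool_rot"]).as_matrix();p=s["tool_pos"];print(p)
im=c[0]
def t(crop,z): 
    q=ray(c,[[180+(crop[0]+.5)/2.5-.5,80+(crop[1]+.5)/2.5-.5]],z)[0]; return ((np.r_[q,z]-p)@R*1000).round(1)[:2]
zb=p[2]-.0204
print("top edge",t((352,317),zb+.016),"bot edge",t((352,299),zb))
print("pin1",t((352,370),zb+.027))
print("outline far outer",t((346,229),.003),"L",t((281,232),.003),"R",t((411,232),.003))
print("yellow px",np.array(np.nonzero(mask(im,(20,100,60),(35,255,255),(280,150,360,198)))[::-1]).T.min(0),np.array(np.nonzero(mask(im,(20,100,60),(35,255,255),(280,150,360,198)))[::-1]).T.max(0))
print("pad L/R far",t((217,172),.003),t((472,172),.003))
```

```text
[ 0.48925248 -0.16410595  0.09610751]
top edge [28.6  0.7] bot edge [27.9  0.7]
pin1 [21.4  0.7]
outline far outer [30.6 -1.1] L [ 29.6 -21.6] R [29.6 19.4]
yellow px [292 171] [344 197]
pad L/R far [ 48.4 -40.8] [48.3 37.9]
```

Request:
step_arm(
  motion=[
    [[-0.03,-0.03,0.1],0],
    [[-0.03,-0.03,0.35],0],
    [[-0.03,-0.03,0.65],0],
    [[-0.03,-0.03,0.9],0],
    [[-0.03,-0.03,1.05],0],
    [[-0.03,-0.03,1.13],0],
    [[-0.03,-0.03,1.17],0],
    [[-0.03,-0.03,1.19],0],
    [[-0.03,-0.03,1.21],0],
    [[-0.03,-0.03,1.21],0],
  ],
)

```text
time: 23.05
tool_pos: [0.4885, -0.1671, 0.0237]
tool_rot: [3.141, 0.0, 2.013]
contact_force: [-1.0, -0.4, -1.1]
opening: 0.0317
grip_force: 20.0
```

Run:
```python
from h import *
s=robot.observe();print(s["tool_pos"],s["contact_force"]);print(togo([.4885,-.1668,.0234],2.0146))
```

```text
[ 0.48847945 -0.16710541  0.02367734] [-0.9788036  -0.37499123 -1.06866492]
(array([0.004, 0.002, 0.005]), np.float64(-0.002))
```

Request:
step_arm(
  motion=[
    [[0,0,0.007],0],
    [[0,0,0.007],0],
    [[0,0,0.007],0],
  ],
)

```text
time: 23.42
tool_pos: [0.4885, -0.1671, 0.0234]
tool_rot: [3.141, 0.0, 2.013]
contact_force: [-1.3, 0.5, 3.8]
opening: 0.0316
grip_force: 20.0
```

Request:
step_arm(
  motion=[
    [[0,0,0],0],
    [[0,0,0],0],
    [[0,0,0],0],
    [[0,0,0],0],
    [[0,0,-0.1],0],
    [[0,0,-0.4],0],
    [[0,0,-0.9],0],
    [[0,0,-1.5],0],
    [[-0.4,0,-2.1],0],
    [[-0.6,0,-2.1],0],
  ],
  hand=100,
)

```text
time: 24.68
tool_pos: [0.5057, -0.2012, 0.1525]
tool_rot: [3.138, 0.006, 2.013]
contact_force: [0.8, 0.4, -0.3]
opening: 0.0558
grip_force: 0.0
```

Request:
step_arm(
  motion=[
    [[0,0,0],0],
    [[0,0,0],0],
  ],
  hand=0,
)

```text
time: 24.92
tool_pos: [0.5028, -0.1988, 0.1478]
tool_rot: [-3.14, -0.003, 2.013]
contact_force: [0.2, -0.1, -1.1]
opening: 0.0713
grip_force: 0.0
```

Run:
```python
from h import *
c=cam("wrist");im=c[0];u,v=pix(c,[[.4885,-.1668,.01]])[0].astype(int);print(u,v)
cv2.imwrite("pics/w5.png",cv2.resize(im[max(v-75,0):v+75,u-90:u+90],None,fx=4,fy=4,interpolation=cv2.INTER_CUBIC))
b=(u-50,v-60,u+50,v+60)
print("yel",rect(c,mask(im,(20,120,60),(35,255,255),b),.003));print("blk",rect(c,mask(im,(0,0,100),(180,60,255),(u-28,v-45,u+28,v+45)),.019))
```

```text
320 158
yel (array([ 488.6, -165.9]), array([41.1, 65.3]), -1.13, array([ 0.485 , -0.1578]))
blk (array([ 489.4, -163.7]), array([35.7, 59.5]), -1.145, array([ 0.4879, -0.1647]))
```

View pics/w5.png

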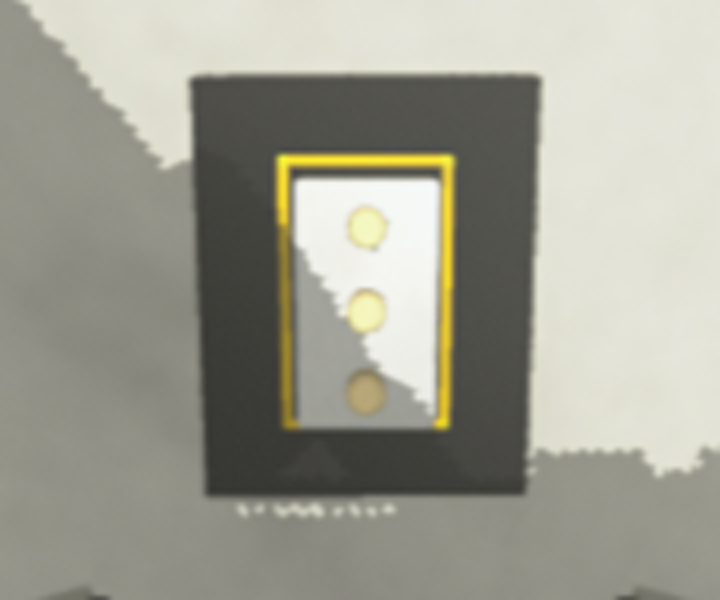

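The block sits parallel inside the outline, with pins at x≈366 and an even side gap. The near line is hidden only by the block's height. Next I'll fetch the bottle.

Request:
step_arm(
  motion=[
    [[0.5,0.3,-0.3],0.1],
    [[1.2,0.8,-0.6],0.28],
    [[1.95,1.25,-0.85],0.46],
    [[2.7,1.7,-0.85],0.64],
    [[3.45,2.15,-0.85],0.82],
    [[4.2,2.65,-0.85],1.0],
    [[4.95,3.1,-0.85],1.18],
    [[5.7,3.6,-0.85],1.36],
    [[6.4,4.05,-0.85],1.54],
    [[7.0,4.4,-0.85],1.72],
  ],
)

```text
time: 26.22
tool_pos: [0.5618, 0.2953, 0.1989]
tool_rot: [3.142, 0.002, 0.288]
contact_force: [1.1, 0.6, 1.4]
opening: 0.0916
grip_force: 0.0
```

Run:
```python
from h import *
s=robot.observe();print(s["tool_pos"],s["tool_rot"][2]);print(togo([.5649,.3206,.2],-.035))
```

```text
[0.56183805 0.29528928 0.19894868] 0.2881373747032874
(array([ 0.169, -0.39 , -0.018]), np.float64(0.323))
```

Request:
step_arm(
  motion=[
    [[0.08,-0.2,0],0.16],
    [[0.17,-0.39,0],0.323],
    [[0.17,-0.39,0],0.323],
    [[0.17,-0.39,0],0.323],
    [[0.17,-0.39,0],0.323],
  ],
)

```text
time: 26.85
tool_pos: [0.5657, 0.3177, 0.2]
tool_rot: [3.141, 0.0, -0.029]
contact_force: [0.1, 0.1, 0.5]
opening: 0.0916
grip_force: 0.0
```

Run:
```python
from h import *
c=cam("wrist","pics/w6.png");im=c[0];s=robot.observe();print(s["tool_pos"],s["tool_rot"][2]);print(togo([.5649,.3206,.0625],-.035))
print(pix(c,[[.565,.3206,.107],[.4897,.3196,.061]]))
```

```text
[0.56577081 0.31775244 0.20009216] -0.029480239014882503
(array([-0.016, -0.048,  2.293]), np.float64(0.006))
[[317.8345372  209.12402344]
 [321.4584577  265.63829299]]
```

View pics/w6.png

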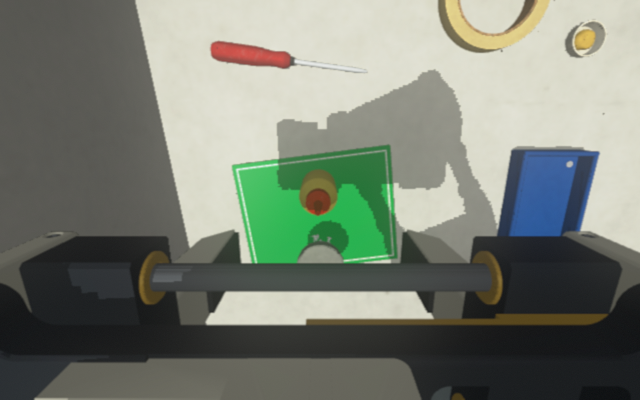

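The bottle (318,205) and the jar (321,255) both stand on the mat where expected.

Request:
step_arm(
  motion=[
    [[-0.016,-0.05,0.3],0.006],
    [[-0.016,-0.05,0.8],0.006],
    [[-0.016,-0.05,1.3],0.006],
    [[-0.016,-0.05,1.75],0.006],
    [[-0.016,-0.05,2.05],0.006],
    [[-0.016,-0.05,2.2],0.006],
    [[-0.016,-0.05,2.28],0.006],
    [[-0.016,-0.05,2.29],0.006],
    [[-0.016,-0.05,2.29],0.006],
  ],
)

```text
time: 28.02
tool_pos: [0.5653, 0.3215, 0.0634]
tool_rot: [-3.141, -0.001, -0.036]
contact_force: [-0.1, 0.0, -0.7]
opening: 0.092
grip_force: 0.0
```

Request:
step_arm(
  motion=[
    [[0,0,0],0],
    [[0,0,0],0],
    [[0,0,0],0],
    [[0,0,0],0],
    [[0,0,0],0],
    [[0,0,0],0],
    [[0,0,0],0],
    [[0,0,0],0],
  ],
  hand=255,
)

```text
time: 29.02
tool_pos: [0.5649, 0.3213, 0.0626]
tool_rot: [3.141, 0.0, -0.036]
contact_force: [-0.4, -0.2, -0.9]
opening: 0.0373
grip_force: 20.0
```

Request:
step_arm(
  motion=[
    [[0,0,-0.15],0],
    [[0,0,-0.4],0],
    [[0,0,-0.8],0],
    [[0,0,-1.2],0],
    [[0,0.3,-1.4],0],
    [[-0.1,0.8,-1.4],0],
    [[-0.3,1.4,-1.4],0],
    [[-0.5,2.0,-1.4],0],
    [[-0.7,2.6,-1.4],0],
    [[-0.9,3.2,-1.4],0],
  ],
)

```text
time: 30.28
tool_pos: [0.503, 0.1293, 0.1469]
tool_rot: [3.141, -0.0, -0.037]
contact_force: [0.3, 0.2, -0.5]
opening: 0.0376
grip_force: 20.0
```

Run:
```python
from h import *
s=robot.observe();print(s["tool_pos"],s["tool_rot"][2],s["opening"]);print(togo([.4953,.0672,.0635],-.035))
```

```text
[0.50299304 0.12928833 0.14694273] -0.036641092127915664 0.037592318742222984
(array([-0.09 ,  1.038,  1.391]), np.float64(-0.002))
```

Request:
step_arm(
  motion=[
    [[-0.05,0.4,0],0],
    [[-0.09,0.8,0],0],
    [[-0.09,1.0,0],0],
    [[-0.09,1.04,0.1],0],
    [[-0.09,1.04,0.4],0],
    [[-0.09,1.04,0.75],0],
    [[-0.09,1.04,1.05],0],
    [[-0.09,1.04,1.2],0],
    [[-0.09,1.04,1.25],0],
    [[-0.09,1.04,1.25],0],
  ],
)

```text
time: 31.52
tool_pos: [0.4966, 0.0694, 0.0719]
tool_rot: [3.142, -0.0, -0.036]
contact_force: [-0.1, -0.2, -1.5]
opening: 0.0373
grip_force: 20.0
```

Run:
```python
from h import *
s=robot.observe();print(s["tool_pos"],s["tool_rot"][2],s["opening"]);print(togo([.4953,.0672,.0635],-.035))
```

```text
[0.49657442 0.06941655 0.07189523] -0.0360001956025362 0.037325072793050466
(array([-0.02 ,  0.038,  0.14 ]), np.float64(-0.001))
```

Request:
step_arm(
  motion=[
    [[-0.02,0.038,0.03],0],
    [[-0.02,0.038,0.07],0],
    [[-0.02,0.038,0.1],0],
    [[-0.02,0.038,0.125],0],
    [[-0.02,0.038,0.14],0],
    [[-0.02,0.038,0.14],0],
    [[-0.02,0.038,0.14],0],
  ],
)

```text
time: 32.4
tool_pos: [0.4952, 0.067, 0.0635]
tool_rot: [3.141, -0.0, -0.036]
contact_force: [-1.0, -0.8, 3.8]
opening: 0.0375
grip_force: 20.0
```

Request:
step_arm(
  motion=[
    [[0,0,0],0],
    [[0,0,0],0],
    [[0,0,0],0],
    [[0,0,0],0],
    [[0,0,0],0],
    [[0,0,-0.1],0],
    [[0,0,-0.4],0],
    [[0,0,-0.9],0],
    [[0,0,-1.5],0],
    [[0,0,-2.1],0],
  ],
  hand=0,
)

```text
time: 33.65
tool_pos: [0.4949, 0.067, 0.1908]
tool_rot: [3.142, -0.0, -0.036]
contact_force: [0.1, 0.4, 0.9]
opening: 0.0915
grip_force: 0.0
```

Request:
step_arm(
  motion=[
    [[0,-0.5,-0.2],0],
    [[0,-1.1,-0.2],0],
    [[0,-1.8,-0.2],0],
    [[0,-2.5,-0.2],0],
    [[0,-3.2,-0.2],0],
    [[0,-3.8,-0.2],0],
    [[0,-4.2,-0.2],0],
    [[0,-4.2,-0.2],0],
    [[0,-4.2,-0.2],0],
  ],
)

```text
time: 34.78
tool_pos: [0.5041, 0.3182, 0.2013]
tool_rot: [3.141, 0.0, -0.036]
contact_force: [-0.2, -0.7, -0.5]
opening: 0.0914
grip_force: 0.0
```

Run:
```python
from h import *
s=robot.observe();print(s["tool_pos"],s["tool_rot"][2],s["opening"]);print(togo([.4897,.3196,.0525],-.035))
```

```text
[0.50407176 0.31819094 0.20133238] -0.03628577920629872 0.09140860887589894
(array([-0.24 , -0.016,  2.481]), np.float64(-0.001))
```

Request:
step_arm(
  motion=[
    [[-0.15,-0.016,0.2],0],
    [[-0.24,-0.016,0.6],0],
    [[-0.24,-0.016,1.1],0],
    [[-0.24,-0.016,1.6],0],
    [[-0.24,-0.016,2.0],0],
    [[-0.24,-0.016,2.3],0],
    [[-0.24,-0.016,2.45],0],
    [[-0.24,-0.016,2.48],0],
    [[-0.24,-0.016,2.48],0],
  ],
)

```text
time: 35.9
tool_pos: [0.4903, 0.3203, 0.0532]
tool_rot: [-3.141, -0.001, -0.037]
contact_force: [0.0, -0.3, 0.8]
opening: 0.0918
grip_force: 0.0
```

Request:
step_arm(
  motion=[
    [[0,0,0],0],
    [[0,0,0],0],
    [[0,0,0],0],
    [[0,0,0],0],
    [[0,0,0],0],
    [[0,0,0],0],
    [[0,0,0],0],
    [[0,0,0],0],
  ],
  hand=255,
  squeeze=12,
)

```text
time: 36.9
tool_pos: [0.4898, 0.3203, 0.0525]
tool_rot: [3.141, 0.0, -0.036]
contact_force: [-0.9, 0.1, 1.8]
opening: 0.0483
grip_force: 12.0
```

Request:
step_arm(
  motion=[
    [[0,0,-0.15],0],
    [[0,0,-0.4],0],
    [[0,0,-0.8],0],
    [[-0.1,0.1,-1.2],0],
    [[-0.3,0.4,-1.4],0],
    [[-0.5,0.9,-1.4],0],
    [[-0.7,1.5,-1.4],0],
    [[-0.78,2.1,-1.4],0],
    [[-0.78,2.7,-1.4],0],
    [[-0.78,3.2,-1.4],0],
  ],
)

```text
time: 38.15
tool_pos: [0.4363, 0.129, 0.1377]
tool_rot: [-3.141, -0.002, -0.036]
contact_force: [-0.0, -0.3, -1.5]
opening: 0.0484
grip_force: 12.0
```

Run:
```python
from h import *
s=robot.observe();print(s["tool_pos"],s["tool_rot"][2],s["opening"]);print(togo([.4336,.0694,.0535],-.035))
```

```text
[0.43627333 0.12902511 0.1376845 ] -0.03641833519916049 0.04841272807334987
(array([-0.011,  0.995,  1.403]), np.float64(-0.001))
```

Request:
step_arm(
  motion=[
    [[-0.01,0.4,0],0],
    [[-0.01,0.75,0],0],
    [[-0.01,0.95,0],0],
    [[-0.01,1.0,0.1],0],
    [[-0.01,1.0,0.4],0],
    [[-0.01,1.0,0.75],0],
    [[-0.01,1.0,1.05],0],
    [[-0.01,1.0,1.2],0],
    [[-0.01,1.0,1.26],0],
    [[-0.01,1.0,1.26],0],
  ],
)

```text
time: 39.4
tool_pos: [0.4335, 0.0704, 0.061]
tool_rot: [3.142, -0.0, -0.036]
contact_force: [-0.3, 0.0, -0.1]
opening: 0.0478
grip_force: 12.0
```

Run:
```python
from h import *
s=robot.observe();print(s["tool_pos"],s["tool_rot"][2],s["opening"]);print(togo([.4336,.0694,.0535],-.035))
```

```text
[0.43348729 0.07036962 0.06103292] -0.03593648345743272 0.047790923397554315
(array([0.002, 0.016, 0.126]), np.float64(-0.001))
```

Request:
step_arm(
  motion=[
    [[0.002,0.016,0.03],0],
    [[0.002,0.016,0.06],0],
    [[0.002,0.016,0.09],0],
    [[0.002,0.016,0.115],0],
    [[0.002,0.016,0.126],0],
    [[0.002,0.016,0.126],0],
    [[0.002,0.016,0.126],0],
  ],
)

```text
time: 40.28
tool_pos: [0.4334, 0.0693, 0.0534]
tool_rot: [3.142, -0.0, -0.036]
contact_force: [-0.8, 0.5, 2.2]
opening: 0.0483
grip_force: 12.0
```

Request:
step_arm(
  motion=[
    [[0,0,0],0],
    [[0,0,0],0],
    [[0,0,0],0],
    [[0,0,0],0],
    [[0,0,0],0],
    [[0,0,-0.1],0],
    [[0,0,-0.4],0],
    [[0,0,-0.9],0],
    [[0,0,-1.5],0],
    [[0,0,-2.1],0],
  ],
  hand=0,
)

```text
time: 41.52
tool_pos: [0.4332, 0.0692, 0.1809]
tool_rot: [3.141, -0.0, -0.036]
contact_force: [-0.4, -0.6, 0.1]
opening: 0.0916
grip_force: 0.0
```

Request:
step_arm(
  motion=[
    [[0,-0.5,-0.3],0],
    [[-0.2,-1.2,-0.5],0],
    [[-0.4,-2.0,-0.8],0],
    [[-0.4,-2.8,-1.0],0],
    [[-0.4,-3.4,-1.0],0],
    [[-0.4,-3.4,-1.0],0],
    [[-0.4,-3.4,-1.0],0],
  ],
)

```text
time: 42.4
tool_pos: [0.4165, 0.2735, 0.2392]
tool_rot: [3.141, 0.001, -0.036]
contact_force: [-0.4, -0.7, -0.3]
opening: 0.0917
grip_force: 0.0
```

Run:
```python
from h import *
s=robot.observe();print(s["tool_pos"])
c=cam("top");im=c[0]
cv2.imwrite("pics/top9.png",cv2.resize(im[120:290,150:440],None,fx=2.7,fy=2.7,interpolation=cv2.INTER_CUBIC))
print("yellow",rect(c,mask(im,(18,100,80),(35,255,255),(370,220,430,275)),.003))
print("blk",rect(c,mask(im,(0,0,100),(180,60,255),(387,233,413,259)),.019))
print("bottle red",rect(c,mask(im,(0,120,80),(8,255,255),(285,225,322,260)),.09))
m=mask(im,(0,0,60),(180,60,200),(286,256,314,283));print("cap",rect(c,m,.058))
```

```text
[0.41648634 0.27348525 0.23921605]
yellow (array([ 487.9, -166.7]), array([43. , 66.1]), -1.134, array([ 0.4874, -0.1581]))
blk (array([ 492.3, -164.7]), array([53.8, 59.3]), -1.56, array([ 0.4892, -0.1661]))
bottle red (array([491.7,  65.4]), array([17.3, 17.4]), -1.544, array([0.4914, 0.0656]))
cap (array([429.7,  70.3]), array([50.9, 58. ]), -1.546, array([0.4292, 0.0697]))
```

View pics/top9.png

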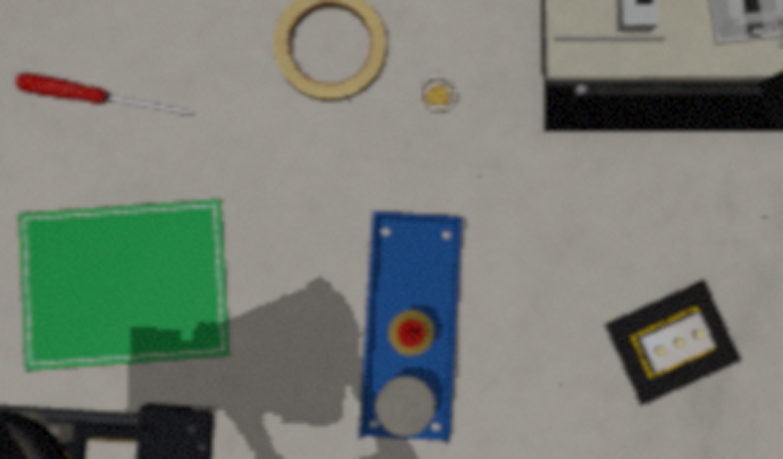

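The final top view shows the bottle and jar back in the lane within about 2 mm of their start positions. The block is on the outline, the mat is empty and the bystanders are untouched.

```bash
python3 -c "
from cell import robot
print(robot.hand_in())"
```

```text
the job is handed in; nothing more can be done
None
```

The job is handed in after 42 s: the block sits on the yellow outline (about 1 mm off lengthwise), and the jar and bottle are back upright in the lane, within about 2 mm of where they started.

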